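# Show the doming tools for the disc on the pad

## Task

Show the apprentice how the round disc lying on the leather pad is to be domed: with the gripper's fingertips point down at that disc, then at the hollow of the steel doming block that it just fits into, then at the punch in the wooden stand whose ball head just fits that hollow, holding still for about two seconds each time, a finger's breadth above it. Lift well clear in between, so that the fingers never come down close over any other blank, hollow or punch; touch and move nothing, and finish still pointing at the right punch.

Things in the scene. Friction and masses are not known exactly. Their poses are not given: they have to be found in the camera images.
- pad: brown leather bench pad, 120 (its x) by 160 (its y) by 5 mm thick, fixed; origin at the centre of its underside. The one round disc that lies on it (within 60 mm of its centre, seen from above) is the disc to be domed; a square blank lies on it too
- disc_large: round flat brass disc, 42 mm across, 2 mm thick, loose; origin at the centre of its underside, z up. Just fits hollow_large (44 mm). Of the three discs one lies on the leather pad, the other two in the small tray; which one is on the pad changes
- disc_medium: the same, 31 mm across; just fits hollow_medium (33 mm)
- disc_small: the same, 21 mm across; just fits hollow_small (23 mm)
- square_blank: square flat brass blank 28 x 28 x 2 mm on the pad, loose, not wanted; origin at the centre of its underside
- tray: low wooden tray, 65 (its x) by 130 (its y) by 14 mm high, with the two spare discs; fixed; origin at the centre of its underside
- hollow_large (a point): centre of the mouth of the 44 mm hollow, in the plane of the doming block's top face, z up. The doming block is a flat steel block of 160 by 90 mm, 32 mm high, fixed, with five round spherical hollows in its top, their centres 42 mm or more apart
- hollow_medium (a point): centre of the mouth of the 33 mm hollow of the doming block, in the plane of its top face
- hollow_small (a point): centre of the mouth of the 23 mm hollow, the same way
- hollow_tiny (a point): centre of the mouth of the 15 mm hollow (never wanted)
- hollow_least (a point): centre of the mouth of the 11 mm hollow (never wanted)
- head_large (a point): crown (topmost point) of the punch with the 38 mm ball head, the one for hollow_large; z up. Doming punches are loose steel rods with a ball on top, 80 mm long, shank 10 mm thick; four stand ball up, in any order, in a row of holes 46 mm apart in a wooden stand of 200 by 60 mm, 40 mm high; all the crowns are 90 mm above the bench
- head_medium (a point): crown of the punch with the 28 mm ball head, the one for hollow_medium
- head_small (a point): crown of the punch with the 19 mm ball head, the one for hollow_small
- head_tiny (a point): crown of the punch with the 12 mm ball head (never wanted)
- punch_stand: the wooden punch stand, 200 (its x, along the row) by 60 by 40 mm high, fixed; origin at the centre of its underside
- doming_block: the steel doming block, 160 (its x) by 90 by 32 mm high, fixed; origin at the centre of its underside
- hammer: bystander: chasing hammer lying beyond the tray, 220 mm long (its x), 30 mm high; origin under the middle
- pliers: bystander: pliers lying beyond the work, 145 mm long, 14 mm high, near a fixed engraver's ball vise (132 mm across, 160 mm high) in the far left corner; origin under the rivet
- graver: bystander: graver with mushroom handle, lying beyond the work, 105 mm long, 30 mm high; origin under its middle
- bench_block: bystander: plain flat steel block 70 x 70 x 20 mm, at the left; origin under its centre
- flux_bottle: bystander: white bottle, 42 mm thick, 105 mm high, standing at the right; origin under its centre
- calipers: bystander: digital calipers lying at the right, 235 mm long (its x), 13 mm high; origin under the middle
Mind the look-alikes: they are no part of the job. There is more than one size of the pad; the one meant has the size given above.

How it is judged:
By the outcome, as a careful person would: the job done as asked, in the order asked, and still so for the second after the job is handed in, with the robot touching nothing.
It also fails if it takes over 54 s, if anything falls off the work surface, if the arm or the gripper's body presses on something with over 40 N, if the wrist force passes 120 N, or if a joint passes its speed limit or range.

## Robot

A 6-joint arm with a two-finger parallel gripper is mounted at the origin on the work surface. World frame = base frame: x ahead of the robot, y to its left, z up, the work surface at z = 0. Lengths are in mm, angles in rad, forces in N, time in s.
With the tool pointing down it reaches from about 350 to 775 mm from the base axis. Payload 7.3 kg.
Tool frame: the origin (TCP) lies between the finger pads; the fingertips stand 25 mm ahead of it and the grasp point (between the pads) lies 6 mm ahead of it; z points along the fingers, y is the line along which they close (so a half turn about z gives the same grasp; the last joint's range is limited). The gripper opens to 92 mm and grips with 3 to 60 N. Pads are 19 mm wide; open, the fingers measure 130 mm over their backs; the gripper's body (75 mm by 190 mm) begins 47 mm behind the grasp point.
Start: joints at [-1.369, 0.342, 1.524, -0, 1.275, -0.146], TCP at [178.958, -493.575, 251.741] pointing down, gripper open.
Joint ranges: [-2.53, 2.53], [-0.77, 2.02], [0.04, 2.7], [-1, 4.14], [0.28, 2.66], [-3.11, 3.11]. Speed limits (rad/s): [2.57, 2.57, 3.14, 3.14, 3.14, 3.14].

## Interface

Orientations are given as [roll, pitch, yaw] about the fixed x, y, z axes, in that order (R = Rz(yaw) Ry(pitch) Rx(roll)).
In Python, from plant import bot gives the robot as it stands.
- The arm moves only by the tool play_rows, never from a script. Its argument "commands" is a list of rows, each an object of numbers: "x", "y", "z": the shift along the tool's x, y, z in m; "twist": the turn about the tool's z in degrees. In form: [{"x": .., "y": .., "z": .., "twist": ..}, ...]. A call has exactly 8 rows; each row is the pose to reach, as a shift and turn from the pose commanded when the call began, along the tool's axes at that moment; what a row does not reach only later rows make up. A row lasts 1/10 s, in which the tool goes at most 50 mm and 8.59 degrees, less where a joint would pass 70% of its speed; a pose out of reach is approached as far as the arm can. A call with a gripper value outside its range is refused whole. "jaw" is the closure, from 0 (fully open) to 1 (shut), set as the call begins (left out, the last holds). The fingers move at their own pace and stop on an object; the grip force is fixed at half the most. Time passes only in rows, so rows that repeat a pose let the fingers close, or fill a call up. It gives the time, the measured TCP pose, the force, the opening and the grip force at its end, in the units of the state.
- bot.get_obs(): the state, without advancing time (a new reading comes with each control period).
- bot.capture(name): name is "scene" or "top" or "wrist"; returns a dict with "pixels" (420x560x3 uint8, red, green, blue), "fx", "fy", "cx", "cy" (pixels), "eye" and "rotation" of the camera in the world. Camera axes: x right, y down, z forward; pixel columns grow to the right and rows downward; lengths in mm; the calibration is good to about 2 mm. The wrist camera is an equidistant fisheye: a pixel r from the principal point sees the ray r / f radians off the axis. A picture is of the moment at which its call begins. There is no depth.
- bot.close_job(): hands the job in; it is judged then, once.
The state is a dict: "time": time; "joint_positions": joint angles; "dq": joint speeds; "tau": joint torques, N m; "tool_pos": TCP position; "tcp_rot": TCP orientation; "contact_force": force on the tool from outside, world axes, zero at the start; "moment": the same for the moment, N m; "grip_width": finger opening in mm; "finger_force": force on a finger pad.
Only numpy, scipy, OpenCV 4.12 (cv2) and the standard library are available. Lean on these libraries where they do the work, as an engineer would, in place of code of your own. Each camera call takes 0.05 s, during which the arm holds its last target. There are 200 camera calls.

## Working session

There is one attempt and no reset: what is moved stays moved. The work goes in short steps, Python scripts to look and compute and a tool call to move; the robot and the scene stay as the last step left them, time stands still between calls to the robot, and variables do not carry over. Pictures are saved under pics/ and viewed, at most 10 in all, crops included, and the job is handed in when it is done.

Besides the shell and the picture viewer there is one more tool, called after "Call:" as name(argument=value, ...), one argument or row to a line, values as JSON. play_rows: Moves the arm, as the interface text tells. Its arguments: {"type":"object","properties":{"commands":{"type":"array"},"jaw":{"type":"number"}},"required":["commands"]}

```bash
mkdir -p pics; cat > h.py <<'E'
import numpy as np, cv2
from plant import bot
def cap(n,f):
    c=bot.capture(n); cv2.imwrite('pics/'+f,cv2.cvtColor(np.asarray(c['pixels']),cv2.COLOR_RGB2BGR))
    np.save('pics/'+f[:-4]+'.npy',np.array(c,dtype=object),allow_pickle=True); return c
def ld(f): return np.load('pics/'+f+'.npy',allow_pickle=True).item()
def cast(c,u,v,z):
    d=np.array(c['rotation'])@np.array([(u-c['cx'])/c['fx'],(v-c['cy'])/c['fy'],1.])
    e=np.array(c['eye'],float); return e+d*(z-e[2])/d[2]
E
python3 - <<'E'
from h import *
for n in('top','scene'):
    c=cap(n,n+'.png'); print(n,c['fx'],c['eye'],np.round(c['rotation'],3).tolist())
o=bot.get_obs(); print(o['time'],o['tool_pos'],o['tcp_rot'])
E
```

```text
top 519.3164658459988 [ 300.82202053  -20.5973328  1879.49212353] [-3.022, 0.005, -1.563]
scene 401.46827046838246 [1181.43131974  132.70982095  927.66465724] [-2.447, -0.017, 1.813]
0.1 [ 178.88951423 -493.23918423  251.13035213] [-3.14024396e+00 -1.92863796e-04  3.47824176e-01]
```

View pics/top.png

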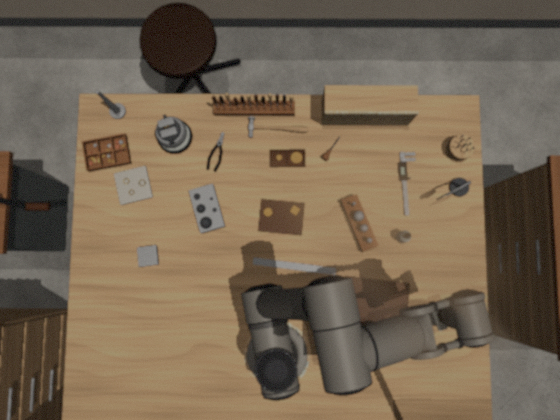

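View pics/scene.png

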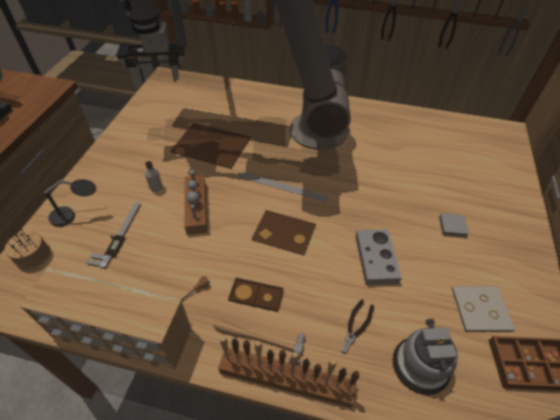

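The top view shows the pad at about (282,217), with the disc at the left (268,212) and the square at the right (295,211). The tray is at (287,158), the block at (207,209) and the stand at (358,222). A larger leather mat lies under the arm, seen in the scene view at (210,143). Other look-alikes are the plate with rings at (133,185), the compartment box at (107,153) and the tool rack at (253,105). Next I enlarge the candidates.

```bash
sed -i "s/d=np.array(c\['rotation'\])@/d=cv2.Rodrigues(np.array(c['rotation'],float))[0]@/" h.py
python3 - <<'E'
from h import *
a=cv2.imread('pics/top.png')[135:260,180:385]; b=cv2.imread('pics/scene.png')[165:310,170:410]
A=cv2.resize(a,(780,476),interpolation=cv2.INTER_CUBIC)
cv2.imwrite('pics/crop1.png',cv2.convertScaleAbs(A,alpha=1.6))
B=cv2.resize(b,(780,471),interpolation=cv2.INTER_CUBIC)
cv2.imwrite('pics/crop2.png',cv2.convertScaleAbs(B,alpha=1.4))
t=ld('top')
for n,u,v,z in[('disc',268,212,7),('sq',295,211,7),('block',207,209,32),('stand',358,222,40),('tray',287,158,5)]: print(n,cast(t,u,v,z).round(0))
E
```

```text
disc [2900. -822.    7.]
sq [3213. -857.    7.]
block [2305. -720.   32.]
stand [ 4148. -1068.    40.]
tray [3042. -481.    5.]
```

View pics/crop1.png

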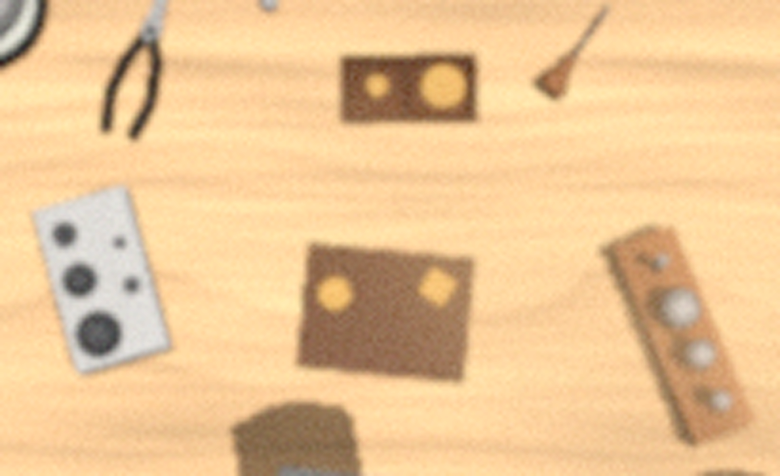

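View pics/crop2.png

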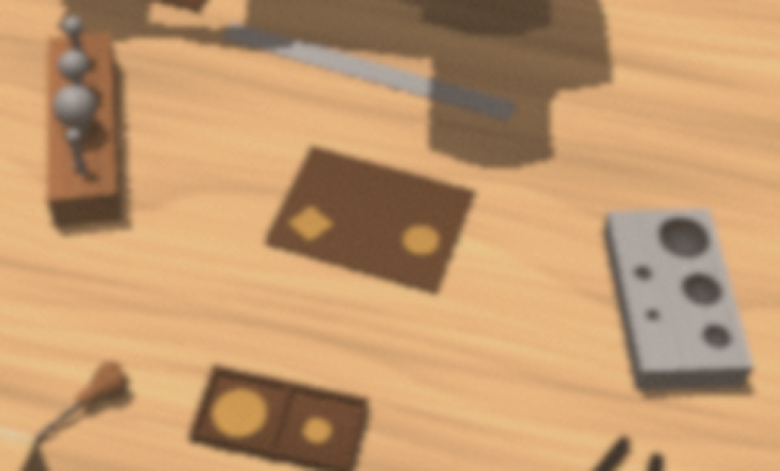

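In the crops, the tray holds the large and the small disc (crop1 at (443,86) and (376,85)). So the disc on the pad (335,293) is the medium one, and the square (438,287) isn't wanted.
- **Hollows:** large (98,333), **medium (79,280)**, small (64,234), tiny (131,285), least (119,243).
- **Punches:** tiny (657,262), large (680,307), **medium (701,353)**, small (721,401).

"rotation" is roll/pitch/yaw, so I'll fix the cast and measure by masks.

```bash
sed -i "s/cv2.Rodrigues(np.array(c\['rotation'\],float))\[0\]@/R.from_euler('xyz',c['rotation']).as_matrix()@/; 1i from scipy.spatial.transform import Rotation as R" h.py
python3 - <<'E'
from h import *
t=ld('top'); im=np.asarray(t['pixels']).astype(np.uint8); 
G=cv2.cvtColor(im,cv2.COLOR_RGB2GRAY); H=cv2.cvtColor(im,cv2.COLOR_RGB2HSV)
def blob(mask,x,y,z,n,D):
    nl,L,S,C=cv2.connectedComponentsWithStats(mask.astype(np.uint8)); 
    i=min((i for i in range(1,nl) if S[i,4]>3),key=lambda i:np.hypot(C[i][0]-x,C[i][1]-y))
    p=cast(t,*C[i],z); s=(t['eye'][2]-z)/t['fx']
    print(n,C[i].round(1),p.round(1),'diam',round(2*np.sqrt(S[i,4]/np.pi)*s,1),'exp',D)
f=lambda x,y:(180+x/3.805-.4,135+y/3.808-.4)
br=(H[...,1]>90)&(H[...,2]>135)
print('disc px',H[212,268],'pad',H[222,282],'block',H[215,215],'hol',H[209,201],'ball',H[227,364],'stand',H[235,361])
# brass: threshold between pad and disc
vt=(int(H[212,268,2])+int(H[222,282,2]))/2
for n,x,y,D in[('disc',335,293,31),('sq',438,287,'28sq=31.6'),('tL',443,86,42),('tS',376,85,21)]: blob(H[...,2]>vt,*f(x,y),7,n,D)
gt=(int(G[215,215])+int(G[209,201]))/2
for n,x,y,D in[('hL',98,333,44),('hM',79,280,33),('hS',64,234,23),('hT',131,285,15),('hl',119,243,11)]: blob(G<gt,*f(x,y),32,n,D)
for n,x,y,z,D in[('L',680,307,71,38),('M',701,353,76,28),('S',721,401,80.5,19),('T',657,262,84,12)]:
    blob((H[...,1]<60)&(H[...,2]>60),*f(x,y),z,n,D); print(cast(t,*f(x,y),z).round(0))
o=bot.get_obs();print(o['tool_pos'],o['tcp_rot'])
E
```

```text
disc px [ 19 134 156] pad [ 14 118  91] block [ 23   7 141] hol [120   4  58] ball [ 13  34 136] stand [ 15 123 124]
disc [267.6 211.6] [507.1  34.7   7. ] diam 30.4 exp 31
sq [294.6 209.7] [514.7 -63.2   7. ] diam 33.3 exp 28sq=31.6
tL [296.1 157.1] [709.2 -67.7   7. ] diam 39.9 exp 42
tS [278.9 156.9] [709.5  -4.6   7. ] diam 19.1 exp 21
hL [205.5 222.3] [464.3 255.6  32. ] diam 42.9 exp 44
hM [200.4 208.1] [515. 275.  32.] diam 30.8 exp 33
hS [196.5 196.2] [558.1 290.2  32. ] diam 21.2 exp 23
hT [214.  209.2] [511.6 226.2  32. ] diam 12.7 exp 15
hl [214.  209.2] [511.6 226.2  32. ] diam 12.7 exp 11
L [358.7 215.3] [ 489.4 -285.9   71. ] diam 30.9 exp 38
[ 490. -285.   71.]
M [364.  227.4] [ 446.7 -303.4   76. ] diam 20.7 exp 28
[ 447. -303.   76.]
S [369.5 239.6] [ 404.1 -320.9   80.5] diam 13.0 exp 19
[ 403. -320.   80.]
T [358.7 215.3] [ 488. -284.   84.] diam 30.7 exp 12
[ 530. -262.   84.]
[ 178.88951423 -493.23918423  251.13035213] [-3.14024396e+00 -1.92863796e-04  3.47824176e-01]
```

The medium set is disc (507,35,7), hollow (515,275,32) and crown (447,-303,90). The sizes and the 46 mm pitch fit. I'll close the jaws, keep the current yaw (tool x lies along both rows) and go high over the disc. The total shift is x +0.488, y −0.384 in tool axes.

Call:
play_rows(
  commands=[
    {"x": 0.01,"y": -0.008,"z": 0,"twist": 0},
    {"x": 0.03,"y": -0.024,"z": 0,"twist": 0},
    {"x": 0.06,"y": -0.047,"z": 0,"twist": 0},
    {"x": 0.095,"y": -0.075,"z": 0,"twist": 0},
    {"x": 0.13,"y": -0.102,"z": 0,"twist": 0},
    {"x": 0.165,"y": -0.13,"z": 0,"twist": 0},
    {"x": 0.2,"y": -0.157,"z": 0,"twist": 0},
    {"x": 0.235,"y": -0.185,"z": 0,"twist": 0},
  ],
  jaw=1,
)

```text
time: 0.9
tool_pos: [337.3, -237.1, 251.7]
tcp_rot: [3.142, -0.0, 0.348]
contact_force: [0.7, -0.1, -0.4]
grip_width: 32.3
finger_force: 0.0
```

Call:
play_rows(
  commands=[
    {"x": 0.035,"y": -0.028,"z": 0,"twist": 0},
    {"x": 0.07,"y": -0.055,"z": 0,"twist": 0},
    {"x": 0.105,"y": -0.083,"z": 0,"twist": 0},
    {"x": 0.14,"y": -0.11,"z": 0,"twist": 0},
    {"x": 0.175,"y": -0.138,"z": 0,"twist": 0},
    {"x": 0.205,"y": -0.161,"z": 0,"twist": 0},
    {"x": 0.228,"y": -0.179,"z": 0,"twist": 0},
    {"x": 0.24,"y": -0.189,"z": 0,"twist": 0},
  ],
)

```text
time: 1.7
tool_pos: [498.2, 22.5, 251.4]
tcp_rot: [-3.141, 0.0, 0.35]
contact_force: [-0.8, -0.1, -0.8]
grip_width: 0.0
finger_force: 0.0
```

```bash
cat > m.py <<'E'
import sys; from h import *
T=dict(disc=(507.1,34.7,47),hol=(515,275,72),head=(446.7,-303.4,130))
def to(n):
    o=bot.get_obs(); r=R.from_euler('xyz',o['tcp_rot']); print(n,o['time'],np.round(o['tool_pos'],1),np.round(o['tcp_rot'],3),o['grip_width'],'shift',r.inv().apply(np.array(T[n])-o['tool_pos']).round(1))
def proj(c,p):
    q=R.from_euler('xyz',c['rotation']).inv().apply(np.array(p,float)-c['eye']); a=np.arctan2(np.hypot(q[0],q[1]),q[2]); h=np.hypot(q[0],q[1])
    return c['cx']+c['fx']*a*q[0]/h, c['cy']+c['fy']*a*q[1]/h
E
python3 - <<'E'
from m import *
to('disc'); c=cap('wrist','w1.png'); print(proj(c,(507.1,34.7,7)),proj(c,(515,275,32)))
E
```

```text
disc 1.7 [498.2  22.5 251.4] [-3.141  0.     0.35 ] 0.0021015038726783486 shift [ 12.6  -8.3 204.4]
(np.float64(270.73304542442486), np.float64(171.45040608652363)) (np.float64(85.13986569968893), np.float64(107.43054825986053))
```

View pics/w1.png

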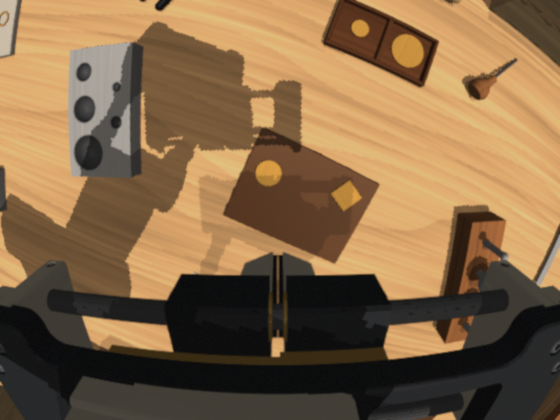

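The wrist view shows the disc at (269,173) and the medium hollow at (85,108). Predicted were (271,171) and (85,107), so they agree within about 2 mm. Now straight down, after centring first.

Call:
play_rows(
  commands=[
    {"x": 0.006,"y": -0.004,"z": 0.005,"twist": 0},
    {"x": 0.013,"y": -0.009,"z": 0.02,"twist": 0},
    {"x": 0.013,"y": -0.009,"z": 0.045,"twist": 0},
    {"x": 0.013,"y": -0.009,"z": 0.075,"twist": 0},
    {"x": 0.013,"y": -0.009,"z": 0.105,"twist": 0},
    {"x": 0.013,"y": -0.009,"z": 0.13,"twist": 0},
    {"x": 0.013,"y": -0.009,"z": 0.145,"twist": 0},
    {"x": 0.013,"y": -0.009,"z": 0.15,"twist": 0},
  ],
)

```text
time: 2.55
tool_pos: [505.6, 31.8, 99.9]
tcp_rot: [-3.14, 0.004, 0.346]
contact_force: [0.5, 0.5, -0.3]
grip_width: 0.7
finger_force: 0.0
```

```bash
python3 - <<'E'
from m import *
c=cap('wrist','w2.png'); to('disc'); p=proj(c,(507.1,34.7,7)); print(p)
im=np.asarray(c['pixels']).astype(np.uint8); H=cv2.cvtColor(im,cv2.COLOR_RGB2HSV)
cv2.imwrite('pics/w2c.png',cv2.resize(im[150:350,180:380,::-1],(500,500)))
E
```

```text
disc 2.6 [506.   31.9 100.2] [-3.141e+00  3.000e-03  3.460e-01] 0.7471910620103939 shift [ 2.1 -2.2 53.2]
(np.float64(274.9201400391405), np.float64(223.36747369692463))
```

View pics/w2c.png

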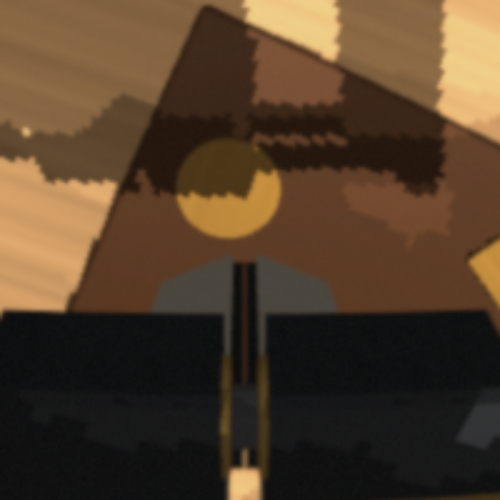

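The disc is at about (272,226) against a predicted (275,223), so the offset is 2 mm. I'll correct slightly, descend, and hold for more than 2 s.

Call:
play_rows(
  commands=[
    {"x": 0.001,"y": -0.003,"z": 0.01,"twist": 0},
    {"x": 0.001,"y": -0.003,"z": 0.022,"twist": 0},
    {"x": 0.001,"y": -0.003,"z": 0.034,"twist": 0},
    {"x": 0.001,"y": -0.003,"z": 0.044,"twist": 0},
    {"x": 0.001,"y": -0.003,"z": 0.051,"twist": 0},
    {"x": 0.001,"y": -0.003,"z": 0.053,"twist": 0},
    {"x": 0.001,"y": -0.003,"z": 0.053,"twist": 0},
    {"x": 0.001,"y": -0.003,"z": 0.053,"twist": 0},
  ],
)

```text
time: 3.4
tool_pos: [507.4, 36.0, 49.0]
tcp_rot: [3.141, -0.0, 0.348]
contact_force: [-0.5, 0.5, 0.7]
grip_width: 0.3
finger_force: 0.0
```

Call:
play_rows(
  commands=[
    {"x": 0,"y": 0,"z": 0,"twist": 0},
    {"x": 0,"y": 0,"z": 0,"twist": 0},
    {"x": 0,"y": 0,"z": 0,"twist": 0},
    {"x": 0,"y": 0,"z": 0,"twist": 0},
    {"x": 0,"y": 0,"z": 0,"twist": 0},
    {"x": 0,"y": 0,"z": 0,"twist": 0},
    {"x": 0,"y": 0,"z": 0,"twist": 0},
    {"x": 0,"y": 0,"z": 0,"twist": 0},
  ],
)

```text
time: 4.2
tool_pos: [507.1, 35.9, 48.7]
tcp_rot: [3.141, 0.0, 0.348]
contact_force: [-0.6, -1.9, -0.0]
grip_width: 0.6
finger_force: 0.0
```

Call:
play_rows(
  commands=[
    {"x": 0,"y": 0,"z": 0,"twist": 0},
    {"x": 0,"y": 0,"z": 0,"twist": 0},
    {"x": 0,"y": 0,"z": 0,"twist": 0},
    {"x": 0,"y": 0,"z": 0,"twist": 0},
    {"x": 0,"y": 0,"z": 0,"twist": 0},
    {"x": 0,"y": 0,"z": 0,"twist": 0},
    {"x": 0,"y": 0,"z": 0,"twist": 0},
    {"x": 0,"y": 0,"z": 0,"twist": 0},
  ],
)

```text
time: 5.0
tool_pos: [507.1, 36.0, 48.7]
tcp_rot: [3.142, 0.0, 0.348]
contact_force: [-0.5, 0.0, -0.6]
grip_width: 0.2
finger_force: 0.0
```

Call:
play_rows(
  commands=[
    {"x": 0,"y": 0,"z": 0,"twist": 0},
    {"x": 0,"y": 0,"z": 0,"twist": 0},
    {"x": 0,"y": 0,"z": 0,"twist": 0},
    {"x": 0,"y": 0,"z": 0,"twist": 0},
    {"x": 0,"y": 0,"z": 0,"twist": 0},
    {"x": 0,"y": 0,"z": 0,"twist": 0},
    {"x": 0,"y": 0,"z": 0,"twist": 0},
    {"x": 0,"y": 0,"z": 0,"twist": 0},
  ],
)

```text
time: 5.8
tool_pos: [507.1, 36.0, 48.7]
tcp_rot: [3.141, 0.0, 0.348]
contact_force: [0.7, -0.2, 0.2]
grip_width: 0.2
finger_force: 0.0
```

```bash
python3 - <<'E'
from m import *
to('disc'); to('hol')
E
```

```text
disc 5.8 [507.1  36.   48.7] [3.141 0.    0.348] 0.2160173595935895 shift [-0.4  1.2  1.7]
hol 5.8 [507.1  36.   48.7] [3.141 0.    0.348] 0.2160173595935895 shift [  88.9 -222.   -23.3]
```

Call:
play_rows(
  commands=[
    {"x": 0,"y": 0,"z": -0.01,"twist": 0},
    {"x": 0,"y": 0,"z": -0.03,"twist": 0},
    {"x": 0,"y": 0,"z": -0.06,"twist": 0},
    {"x": 0,"y": 0,"z": -0.09,"twist": 0},
    {"x": 0,"y": 0,"z": -0.12,"twist": 0},
    {"x": 0,"y": 0,"z": -0.15,"twist": 0},
    {"x": 0,"y": 0,"z": -0.165,"twist": 0},
    {"x": 0,"y": 0,"z": -0.17,"twist": 0},
  ],
)

```text
time: 6.6
tool_pos: [507.8, 36.0, 221.3]
tcp_rot: [3.14, -0.004, 0.348]
contact_force: [0.2, -0.4, -0.1]
grip_width: 0.4
finger_force: 0.0
```

Call:
play_rows(
  commands=[
    {"x": 0.005,"y": -0.012,"z": 0,"twist": 0},
    {"x": 0.018,"y": -0.044,"z": 0,"twist": 0},
    {"x": 0.034,"y": -0.084,"z": 0,"twist": 0},
    {"x": 0.05,"y": -0.124,"z": 0,"twist": 0},
    {"x": 0.066,"y": -0.164,"z": 0,"twist": 0},
    {"x": 0.079,"y": -0.198,"z": 0,"twist": 0},
    {"x": 0.086,"y": -0.215,"z": 0,"twist": 0},
    {"x": 0.089,"y": -0.222,"z": 0,"twist": 0},
  ],
)

```text
time: 7.4
tool_pos: [514.2, 276.9, 217.4]
tcp_rot: [3.142, 0.002, 0.35]
contact_force: [-0.1, -1.0, -0.2]
grip_width: 0.8
finger_force: 0.0
```

Call:
play_rows(
  commands=[
    {"x": 0,"y": 0,"z": 0,"twist": 0},
    {"x": 0,"y": 0,"z": 0.01,"twist": 0},
    {"x": 0,"y": 0,"z": 0.03,"twist": 0},
    {"x": 0,"y": 0,"z": 0.055,"twist": 0},
    {"x": 0,"y": 0,"z": 0.08,"twist": 0},
    {"x": 0,"y": 0,"z": 0.095,"twist": 0},
    {"x": 0,"y": 0,"z": 0.1,"twist": 0},
    {"x": 0,"y": 0,"z": 0.1,"twist": 0},
  ],
)

```text
time: 8.2
tool_pos: [515.0, 273.7, 117.9]
tcp_rot: [3.141, 0.002, 0.346]
contact_force: [-0.7, -0.4, 0.6]
grip_width: 0.3
finger_force: 0.0
```

```bash
python3 - <<'E'
from m import *
c=cap('wrist','w3.png'); to('hol'); p=proj(c,(515,275,32)); print(p)
im=np.asarray(c['pixels']).astype(np.uint8)
cv2.imwrite('pics/w3c.png',cv2.resize(im[150:350,180:380,::-1],(500,500)))
E
```

```text
hol 8.25 [515.5 274.2 118.9] [ 3.141 -0.     0.347] 0.43595787482433124 shift [-0.2 -0.9 46.9]
(np.float64(276.0270611241931), np.float64(229.43379945607956))
```

View pics/w3c.png

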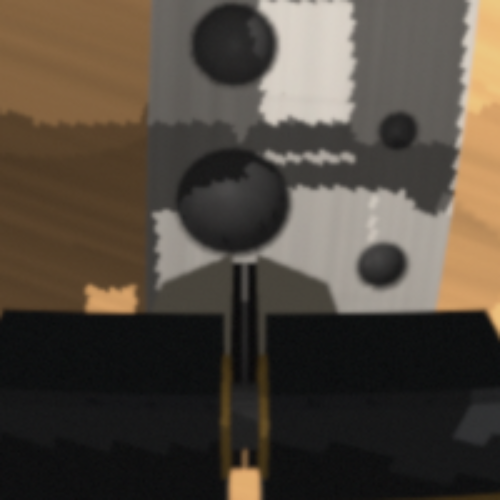

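The medium hollow is at about (273,230), predicted (276,229), with the small hollow beyond it at the top. That is the same 2 mm bias as before. Descend and hold.

Call:
play_rows(
  commands=[
    {"x": 0,"y": -0.002,"z": 0.008,"twist": 0},
    {"x": 0,"y": -0.002,"z": 0.018,"twist": 0},
    {"x": 0,"y": -0.002,"z": 0.029,"twist": 0},
    {"x": 0,"y": -0.002,"z": 0.038,"twist": 0},
    {"x": 0,"y": -0.002,"z": 0.043,"twist": 0},
    {"x": 0,"y": -0.002,"z": 0.045,"twist": 0},
    {"x": 0,"y": -0.002,"z": 0.045,"twist": 0},
    {"x": 0,"y": -0.002,"z": 0.045,"twist": 0},
  ],
)

```text
time: 9.05
tool_pos: [514.7, 277.0, 74.0]
tcp_rot: [3.142, -0.001, 0.348]
contact_force: [-0.5, 0.1, 0.2]
grip_width: 0.6
finger_force: 0.0
```

Call:
play_rows(
  commands=[
    {"x": 0,"y": 0,"z": 0,"twist": 0},
    {"x": 0,"y": 0,"z": 0,"twist": 0},
    {"x": 0,"y": 0,"z": 0,"twist": 0},
    {"x": 0,"y": 0,"z": 0,"twist": 0},
    {"x": 0,"y": 0,"z": 0,"twist": 0},
    {"x": 0,"y": 0,"z": 0,"twist": 0},
    {"x": 0,"y": 0,"z": 0,"twist": 0},
    {"x": 0,"y": 0,"z": 0,"twist": 0},
  ],
)

```text
time: 9.85
tool_pos: [514.5, 276.9, 73.7]
tcp_rot: [3.142, -0.0, 0.348]
contact_force: [-0.0, 1.4, 0.0]
grip_width: 0.4
finger_force: 0.0
```

Call:
play_rows(
  commands=[
    {"x": 0,"y": 0,"z": 0,"twist": 0},
    {"x": 0,"y": 0,"z": 0,"twist": 0},
    {"x": 0,"y": 0,"z": 0,"twist": 0},
    {"x": 0,"y": 0,"z": 0,"twist": 0},
    {"x": 0,"y": 0,"z": 0,"twist": 0},
    {"x": 0,"y": 0,"z": 0,"twist": 0},
    {"x": 0,"y": 0,"z": 0,"twist": 0},
    {"x": 0,"y": 0,"z": 0,"twist": 0},
  ],
)

```text
time: 10.65
tool_pos: [514.4, 276.9, 73.7]
tcp_rot: [3.141, 0.0, 0.348]
contact_force: [0.5, -0.4, 1.4]
grip_width: 0.1
finger_force: 0.0
```

Call:
play_rows(
  commands=[
    {"x": 0,"y": 0,"z": 0,"twist": 0},
    {"x": 0,"y": 0,"z": 0,"twist": 0},
    {"x": 0,"y": 0,"z": 0,"twist": 0},
    {"x": 0,"y": 0,"z": 0,"twist": 0},
    {"x": 0,"y": 0,"z": 0,"twist": 0},
    {"x": 0,"y": 0,"z": 0,"twist": 0},
    {"x": 0,"y": 0,"z": 0,"twist": 0},
    {"x": 0,"y": 0,"z": 0,"twist": 0},
  ],
)

```text
time: 11.45
tool_pos: [514.4, 276.9, 73.7]
tcp_rot: [3.142, 0.0, 0.348]
contact_force: [0.5, -0.1, -0.1]
grip_width: 0.3
finger_force: 0.0
```

```bash
python3 - <<'E'
from m import *
to('hol'); to('head')
E
```

```text
hol 11.45 [514.4 276.9  73.7] [3.142 0.    0.348] 0.2921527276642333 shift [-0.1  2.   1.7]
head 11.45 [514.4 276.9  73.7] [3.142 0.    0.348] 0.2921527276642333 shift [-261.5  522.5  -56.3]
```

Call:
play_rows(
  commands=[
    {"x": 0,"y": 0,"z": -0.01,"twist": 0},
    {"x": 0,"y": 0,"z": -0.03,"twist": 0},
    {"x": 0,"y": 0,"z": -0.06,"twist": 0},
    {"x": 0,"y": 0,"z": -0.095,"twist": 0},
    {"x": 0,"y": 0,"z": -0.13,"twist": 0},
    {"x": 0,"y": 0,"z": -0.16,"twist": 0},
    {"x": 0,"y": 0,"z": -0.175,"twist": 0},
    {"x": 0,"y": 0,"z": -0.18,"twist": 0},
  ],
)

```text
time: 12.25
tool_pos: [515.1, 277.2, 256.7]
tcp_rot: [3.142, -0.005, 0.348]
contact_force: [0.6, 0.0, -0.3]
grip_width: 0.2
finger_force: 0.0
```

Call:
play_rows(
  commands=[
    {"x": -0.005,"y": 0.01,"z": 0,"twist": 0},
    {"x": -0.015,"y": 0.03,"z": 0,"twist": 0},
    {"x": -0.03,"y": 0.06,"z": 0,"twist": 0},
    {"x": -0.05,"y": 0.1,"z": 0,"twist": 0},
    {"x": -0.07,"y": 0.14,"z": 0,"twist": 0},
    {"x": -0.09,"y": 0.18,"z": 0,"twist": 0},
    {"x": -0.11,"y": 0.22,"z": 0,"twist": 0},
    {"x": -0.13,"y": 0.26,"z": 0,"twist": 0},
  ],
)

```text
time: 13.05
tool_pos: [479.2, -13.9, 252.4]
tcp_rot: [-3.141, 0.002, 0.348]
contact_force: [0.9, -0.7, -0.7]
grip_width: 0.1
finger_force: 0.0
```

Call:
play_rows(
  commands=[
    {"x": -0.02,"y": 0.04,"z": 0,"twist": 0},
    {"x": -0.04,"y": 0.08,"z": 0,"twist": 0},
    {"x": -0.06,"y": 0.12,"z": 0,"twist": 0},
    {"x": -0.08,"y": 0.16,"z": 0,"twist": 0},
    {"x": -0.1,"y": 0.2,"z": 0,"twist": 0},
    {"x": -0.117,"y": 0.235,"z": 0,"twist": 0},
    {"x": -0.127,"y": 0.254,"z": 0,"twist": 0},
    {"x": -0.131,"y": 0.262,"z": 0,"twist": 0},
  ],
)

```text
time: 13.85
tool_pos: [445.3, -304.7, 252.1]
tcp_rot: [-3.139, 0.002, 0.345]
contact_force: [0.8, 0.2, -0.8]
grip_width: 0.3
finger_force: 0.0
```

Call:
play_rows(
  commands=[
    {"x": 0,"y": 0,"z": 0,"twist": 0},
    {"x": 0,"y": 0,"z": 0.01,"twist": 0},
    {"x": 0,"y": 0,"z": 0.025,"twist": 0},
    {"x": 0,"y": 0,"z": 0.04,"twist": 0},
    {"x": 0,"y": 0,"z": 0.055,"twist": 0},
    {"x": 0,"y": 0,"z": 0.06,"twist": 0},
    {"x": 0,"y": 0,"z": 0.06,"twist": 0},
    {"x": 0,"y": 0,"z": 0.06,"twist": 0},
  ],
)

```text
time: 14.65
tool_pos: [447.3, -302.3, 194.2]
tcp_rot: [3.141, -0.0, 0.349]
contact_force: [0.5, 0.5, 0.7]
grip_width: 0.4
finger_force: 0.0
```

```bash
python3 - <<'E'
from m import *
c=cap('wrist','w4.png'); to('head')
for p in [(446.7,-303.4,90),(446.7,-303.4,76),(489.4,-285.9,71),(404.1,-320.9,80)]: print(np.round(proj(c,p),1))
im=np.asarray(c['pixels']).astype(np.uint8)
cv2.imwrite('pics/w4c.png',cv2.resize(im[150:350,180:380,::-1],(500,500)))
E
```

```text
head 14.7 [ 447.4 -302.6  194.4] [ 3.14e+00 -1.00e-03  3.48e-01] 0.22193073147890713 shift [-1.   0.4 64.4]
[278.6 222.9]
[278.6 217.1]
[276.3 159.9]
[280.7 269.4]
```

View pics/w4c.png

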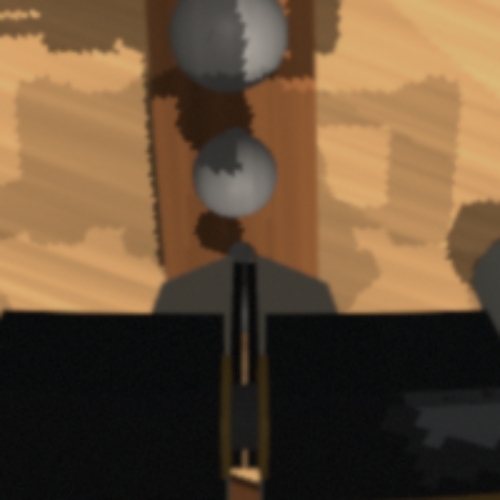

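The medium ball is at about (274,220), predicted (279,217). The large ball is beyond it, and a small dark punch, hidden by the fingers, is nearer. I'll move −2 mm in y and −1 mm in x, descend and hold.

Call:
play_rows(
  commands=[
    {"x": -0.001,"y": -0.002,"z": 0.01,"twist": 0},
    {"x": -0.001,"y": -0.002,"z": 0.024,"twist": 0},
    {"x": -0.001,"y": -0.002,"z": 0.039,"twist": 0},
    {"x": -0.001,"y": -0.002,"z": 0.052,"twist": 0},
    {"x": -0.001,"y": -0.002,"z": 0.06,"twist": 0},
    {"x": -0.001,"y": -0.002,"z": 0.063,"twist": 0},
    {"x": -0.001,"y": -0.002,"z": 0.063,"twist": 0},
    {"x": -0.001,"y": -0.002,"z": 0.063,"twist": 0},
  ],
)

```text
time: 15.5
tool_pos: [445.6, -301.5, 131.2]
tcp_rot: [3.141, -0.0, 0.348]
contact_force: [0.1, 0.3, -0.3]
grip_width: 0.4
finger_force: 0.0
```

Call:
play_rows(
  commands=[
    {"x": 0,"y": 0,"z": 0,"twist": 0},
    {"x": 0,"y": 0,"z": 0,"twist": 0},
    {"x": 0,"y": 0,"z": 0,"twist": 0},
    {"x": 0,"y": 0,"z": 0,"twist": 0},
    {"x": 0,"y": 0,"z": 0,"twist": 0},
    {"x": 0,"y": 0,"z": 0,"twist": 0},
    {"x": 0,"y": 0,"z": 0,"twist": 0},
    {"x": 0,"y": 0,"z": 0,"twist": 0},
  ],
)

```text
time: 16.3
tool_pos: [445.4, -301.3, 130.7]
tcp_rot: [3.141, 0.0, 0.348]
contact_force: [0.1, 0.3, -0.1]
grip_width: 0.4
finger_force: 0.0
```

Call:
play_rows(
  commands=[
    {"x": 0,"y": 0,"z": 0,"twist": 0},
    {"x": 0,"y": 0,"z": 0,"twist": 0},
    {"x": 0,"y": 0,"z": 0,"twist": 0},
    {"x": 0,"y": 0,"z": 0,"twist": 0},
    {"x": 0,"y": 0,"z": 0,"twist": 0},
    {"x": 0,"y": 0,"z": 0,"twist": 0},
    {"x": 0,"y": 0,"z": 0,"twist": 0},
    {"x": 0,"y": 0,"z": 0,"twist": 0},
  ],
)

```text
time: 17.1
tool_pos: [445.4, -301.3, 130.7]
tcp_rot: [3.141, 0.0, 0.348]
contact_force: [-0.0, 0.4, -1.0]
grip_width: 0.4
finger_force: 0.0
```

Call:
play_rows(
  commands=[
    {"x": 0,"y": 0,"z": 0,"twist": 0},
    {"x": 0,"y": 0,"z": 0,"twist": 0},
    {"x": 0,"y": 0,"z": 0,"twist": 0},
    {"x": 0,"y": 0,"z": 0,"twist": 0},
    {"x": 0,"y": 0,"z": 0,"twist": 0},
    {"x": 0,"y": 0,"z": 0,"twist": 0},
    {"x": 0,"y": 0,"z": 0,"twist": 0},
    {"x": 0,"y": 0,"z": 0,"twist": 0},
  ],
)

```text
time: 17.9
tool_pos: [445.4, -301.3, 130.7]
tcp_rot: [3.142, 0.0, 0.348]
contact_force: [-0.2, 0.6, -1.0]
grip_width: 0.7
finger_force: 0.0
```

```bash
python3 - <<'E'
from m import *
to('head'); print(bot.close_job())
E
```

```text
head 17.9 [ 445.4 -301.3  130.7] [3.142 0.    0.348] 0.6664361709916358 shift [0.5 2.5 0.7]
the job is handed in; nothing more can be done
None
```

I pointed at the medium disc, then the medium hollow, then the medium punch, about 16 mm above each and still for about 2.4 s each time. Contact readings stayed at noise level, and I handed the job in at 17.9 s with the fingertips still over the medium punch; the handover gave no verdict.

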